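# Put the carving tools away in the guarded bench rack

## Task

Put the loose carving chisels and gouges (two to four of them, lying side by side on the bench just right of the wooden tool rack) away in the rack: press the clear edge guard to release its push latch, swing it open, and lay each tool flat in a slot of its own, cutting edge forward in the blade bay. Then close it up, in either order: swing the steel keeper rod down over the handles until it snaps into its clip, and swing the guard shut over the edges and press it so that it stays latched. Leave the whetstone and the wax tin where they are.

Things in the scene. Friction and masses are not known exactly. Their poses are not given: they have to be found in the camera images.
- rack: Low wooden rack for four tools, 252 (x) by 244 mm (y), fixed to the bench. Origin: middle of its underside; z up; x from the handle end (towards the robot) to the blade end. Slots run along x, floor 26 mm above the bench. Blade bay x = 30 to 116 mm, between cheeks at y = +-106 mm and before a rail at x = 116 mm; in its middle (x 31 to 58, y -18 to 18) stands the latch housing, 56 mm high.
- guard (a joint): Milky clear flap over the blade bay, hinged at its far edge; rad. 0 = shut, held by the push latch. Pressed down as far as it goes and let go, the latch changes over: a held flap (goes down to -0.12) springs ajar to 0.34, a free one (down to -0.08) stays held at 0 to 0.015. A half press may not change it. Above 0.36 it swings freely; past upright (1.57) it leans open at its stop, 1.70.
- guard_bar (a point): Middle of the flap's handle bar: dark round wood, 14 mm thick, along the rack's y, clear for 70 mm between two brackets. It lies ahead of the flap's free edge: 106 mm from the hinge axis and, flap shut, 14 mm above it. Press down on it (8 to 13 N moves the flap to its stop); to swing the flap pinch it from above, fingers closing along the rack's x: it may turn in the fingers.
- guard_hinge (a point): Point on the flap's hinge axis (along the rack's y), at x = 120, y = 0, z = 70 mm in the rack frame. The flap is 4 mm thick, 206 mm wide, and shut lies level at this height from here to x = 35 mm; opening, its free edge rises and goes over to the rack's +x.
- keeper (a joint): Keeper rod over the handles: round steel, 12 mm thick, hinged at the rack's left; rad. 0 = level across the rack (44 mm free under it), snapped into the spring clip on the right. It meets the clip's lips at about 0.05 and snaps in with about 6 N at its grip (pulls out with 8 N). Upright at 1.57, it leans out to the left beyond (stop 2.10); friction holds it at any angle.
- keeper_grip (a point): Middle of the dark wooden grip on the rod's bent end: cylinder 16 mm thick, 40 mm long, along the rack's x, 264 mm from the hinge axis. Rod down: at x = -54, y = -152, z = 64 mm in the rack frame, beside the rack. Pinch it from above, fingers closing along the rack's y: it may turn in the fingers.
- keeper_hinge (a point): Point on the keeper's hinge axis (along the rack's x), at x = -89, y = 112, z = 64 mm in the rack frame; the rod lies in the plane x = -89 mm.
- slot_1 (a point): Floor of the rightmost slot (rack x = -50, y = -88 mm), 26 mm above the bench: below where a stowed tool's grip point belongs. The slot is 36 mm wide between the divider blocks, which stand only at rack x = 2 to 20 and -98 to -80 mm (16 mm high); between them is room for the fingers.
- slot_2 (a point): The same for the next slot, y = -36 mm.
- slot_3 (a point): The same for the next slot, y = 36 mm.
- slot_4 (a point): The same for the leftmost slot, y = 88 mm.
- whetstone: Oil stone in a wooden base, 66 x 190 x 43 mm, origin under its middle; to be left alone.
- wax_tin: Round white tin, 68 mm across, 43 mm high, origin under its middle; to be left alone.
- gouge_pale_grip (a point): A carving gouge with a pale wooden handle and a 16 mm wide blade, 223 mm long, about 0.16 kg; may be absent. This point is on its handle's axis, 148 mm behind the cutting edge, a good place to grip: the handle is up to 24 mm wide and 27 mm high, from 94 mm behind the edge to the butt. Lying flat it is about 14 mm above the surface. Its -y axis points to the cutting edge.
- gouge_pale_tip (a point): Middle of the cutting edge of gouge_pale, on the tool's axis seen from above, about 5 mm above the surface it lies on.
- chisel_yellow_b_grip (a point): A carving chisel with a yellow-brown handle and a 14 mm wide blade, 242 mm long, about 0.16 kg; may be absent. This point is on its handle's axis, 148 mm behind the cutting edge, a good place to grip: the handle is up to 23 mm wide and 26 mm high, from 113 mm behind the edge to the butt. Lying flat it is about 13.5 mm above the surface. Its -y axis points to the cutting edge.
- chisel_yellow_b_tip (a point): Middle of the cutting edge of chisel_yellow_b, on the tool's axis seen from above, about 5 mm above the surface it lies on.
- chisel_flat_a_grip (a point): A flat carving chisel with an orange-brown handle and a 20 mm wide blade, 248 mm long, about 0.16 kg; may be absent. This point is on its handle's axis, 148 mm behind the cutting edge, a good place to grip: the handle is up to 25 mm wide and 28 mm high, from 109 mm behind the edge to the butt. Lying flat it is about 14.5 mm above the surface. Its -y axis points to the cutting edge.
- chisel_flat_a_tip (a point): Middle of the cutting edge of chisel_flat_a, on the tool's axis seen from above, about 5 mm above the surface it lies on.
- gouge_spare_grip (a point): A carving gouge with a brown handle and a narrow 12 mm blade, 251 mm long, about 0.16 kg; may be absent. This point is on its handle's axis, 148 mm behind the cutting edge, a good place to grip: the handle is up to 24 mm wide and 26 mm high, from 128 mm behind the edge to the butt. Lying flat it is about 13 mm above the surface. Its -y axis points to the cutting edge.
- gouge_spare_tip (a point): Middle of the cutting edge of gouge_spare, on the tool's axis seen from above, about 5 mm above the surface it lies on.
Not all that is in view belongs to the job. Leave any green look-alike of the part that bears chisel_yellow_b_grip alone.

How it is judged:
By the outcome, as a careful person would: the job done as asked, in the order asked, and still so for the second after the job is handed in, with the robot touching nothing.
Of gouge_pale, chisel_yellow_b, chisel_flat_a, gouge_spare only 2 to 4 are there at a start; the rules pass over those that are not, and their reading is None.
At some moment in a run one of gouge_pale, chisel_yellow_b, chisel_flat_a, gouge_spare may be knocked a few centimetres aside while the robot is not near it.
Once in a run the grip may slacken for a moment while it holds something.
It also fails if it takes over 210 s, if anything falls off the work surface, if the arm or the gripper's body presses on something with over 40 N, if the wrist force passes 120 N, or if a joint passes its speed limit or range.

## Robot

A 6-joint arm with a two-finger parallel gripper is mounted at the origin on a cart in front of the work surface, level with it; the furniture and walls round the work are solid. World frame = base frame: x ahead of the robot, y to its left, z up, the work surface at z = 0. Lengths are in m, angles in rad, forces in N, time in s.
With the tool pointing down it reaches from about 0.3 to 0.75 m from the base axis. Payload 8.5 kg.
Tool frame: the origin (TCP) lies at the very end of the fingers, on their centre line; the grasp point (between the pads) lies 19 mm behind it; z points along the fingers, y is the direction in which the jaws open and shut (so a half turn about z gives the same grasp; the last joint's range is limited). The gripper opens to 85 mm and grips with 20 to 120 N. Pads are 22 mm wide; open, the fingers measure 114 mm over their backs; the gripper's body (76 mm by 85 mm) begins 54 mm behind the grasp point. The pads swing forward as they close: fully open they stand 13 mm farther back than shut.
Start: joints at [-1.462, 0.381, 1.297, -0, 1.464, -0.215], TCP at [0.175, -0.521, 0.231] pointing down, gripper open.
Joint ranges: [-3.11, 3.11], [-0.89, 2.33], [0.22, 2.48], [-1.42, 4.56], [0.17, 2.85], [-2.88, 2.88]. Speed limits (rad/s): [2.39, 2.39, 3.14, 3.14, 3.14, 3.14].

## Interface

Orientations are given as a unit quaternion [x, y, z, w].
In Python, from bench import ctrl gives the robot as it stands. The module is installed in compiled form; this text tells all that it offers.
- The arm moves only by the shell command python3 -m crank 'ROWS' [OPENING]. ROWS is JSON, a list of rows, each a list of 2 entries, a list of its own where there are three numbers: the shift along the tool's x, y, z in mm, then the turn about the tool's z in degrees. In form: [[[tx, ty, tz], spin], ...]. A call has 1 to 20 rows; each row is the pose to reach, as a shift and turn from the pose commanded when the call began, along the tool's axes at that moment; what a row does not reach only later rows make up. A row lasts 1/10 s, in which the tool goes at most 50 mm and 8.59 degrees, less where a joint would pass 70% of its speed; a pose out of reach is approached as far as the arm can. A call with a gripper value outside its range is refused whole. OPENING is the gripper command: -1 is fully open, 1 is shut, values between are in proportion, set as the call begins (- or left out, the last holds). The fingers move at their own pace and stop on an object; the grip force is fixed at half the most. Time passes only in rows, so rows that repeat a pose let the fingers close. It gives the time, the measured TCP pose, the force and the opening at its end, in the units of the state.
- ctrl.read_state(): the state, without advancing time (a new reading comes with each control period).
- ctrl.grab_frame(name): name is "scene" or "top" or "wrist"; returns a dict with "frame" (480x640x3 uint8, blue, green, red), "fov_y" (degrees; the focal length in pixels is half the picture's height over the tangent of half this angle, whatever the lens; pixels are square), "cx", "cy" (the principal point, pixels), "position" and "attitude" of the camera in the world. Camera axes: x right, y down, z forward; pixel columns grow to the right and rows downward; lengths in m; the calibration is good to about 2 mm. A picture is of the moment at which its call begins. There is no depth.
- ctrl.finish_job(): hands the job in, once; it reports no verdict.
The state is a dict: "time_s": time; "joint_positions": joint angles; "joint_vel": joint speeds; "tau": joint torques, N m; "tool_pos": TCP position; "eef_rot": TCP orientation; "contact_force": force on the tool from outside, world axes, zero at the start; "torque": the same for the moment, N m; "finger_gap": finger opening in m.
Only numpy, scipy, OpenCV 4.12 (cv2) and the standard library are available. Lean on these libraries where they do the work, as an engineer would, in place of code of your own. Each camera call takes 0.05 s, during which the arm holds its last target. There are 200 camera calls.

## Working session

There is one attempt and no reset: what is moved stays moved. The work goes in short steps, Python scripts to look and compute and a shell command to move; the robot and the scene stay as the last step left them, time stands still between calls to the robot, and variables do not carry over. Pictures are saved under pics/ and viewed, about 12 in all and at most 16, crops included, and the job is handed in when it is done.

```bash
mkdir -p pics; cat > h.py <<'E'
import numpy as np, cv2
from scipy.spatial.transform import Rotation as R
from bench import ctrl
def cam(name):
    f=ctrl.grab_frame(name); f['f']=240/np.tan(np.radians(f['fov_y'])/2)
    a=np.array(f['attitude'],float)
    f['R']=R.from_quat(a).as_matrix() if a.size==4 else a.reshape(3,3)
    f['p']=np.array(f['position']); return f
def ray(f,u,v,z):
    d=f['R']@np.array([(u-f['cx'])/f['f'],(v-f['cy'])/f['f'],1]); return f['p']+d*(z-f['p'][2])/d[2]
def proj(f,P):
    c=f['R'].T@(np.array(P)-f['p']); return c[:2]/c[2]*f['f']+[f['cx'],f['cy']]
def save(f,n): 
    cv2.imwrite('pics/'+n,f['frame'])
E
python3 - <<'E'
from h import *
import pickle
for n in ['scene','top','wrist']:
    f=cam(n); save(f,n+'0.png'); pickle.dump(f,open(n+'0.pkl','wb'))
    print(n,f['fov_y'],f['cx'],f['cy'],f['p'],f['attitude'])
s=ctrl.read_state(); print(s)
E
```

```text
scene 57.47589401024185 314.7394928286683 242.7292499905093 [-0.03951917 -1.13558329  1.1376257 ] [ 0.87509031 -0.2748354   0.10773537 -0.38350429]
top 47.09485644092396 320.00515510607795 237.42135940585035 [ 0.33527158 -0.19075548  1.74975278] [-0.69493713  0.7163308  -0.0414719   0.04703886]
wrist 68.05173243939824 316.4846472094614 239.65009512300261 [ 0.25172152 -0.49683533  0.37263436] [ 0.8011222  -0.57701112 -0.09360566  0.12844983]
{'time_s': 0.15, 'joint_positions': array([-1.46227635e+00,  3.81083697e-01,  1.29801277e+00, -5.70668485e-06,
        1.46360780e+00, -2.15309404e-01]), 'joint_vel': array([ 7.25401423e-06, -3.50883979e-03, -2.59583271e-03,  8.04049521e-04,
        1.13115078e-03, -6.55491990e-04]), 'tau': array([ 3.56680583e-03, -4.48623812e+01, -2.31346643e+01, -1.14340332e-04,
        3.78302750e-03, -3.30541422e-05]), 'tool_pos': array([ 0.17497771, -0.52120185,  0.23085573]), 'eef_rot': array([ 9.86920227e-01,  1.61208424e-01,  2.68303322e-05, -5.55166821e-04]), 'contact_force': array([ 0.08669189,  0.47930505, -0.0202603 ]), 'torque': array([ 0.00145792,  0.00351507, -0.04661537]), 'finger_gap': 0.08548224749565506}
```

View pics/top0.png

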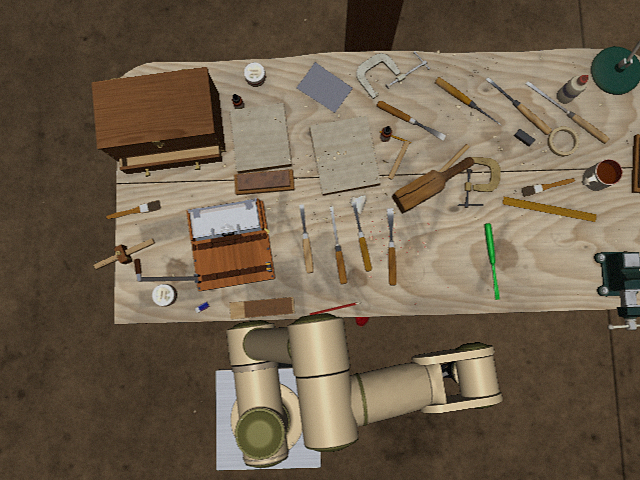

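View pics/scene0.png

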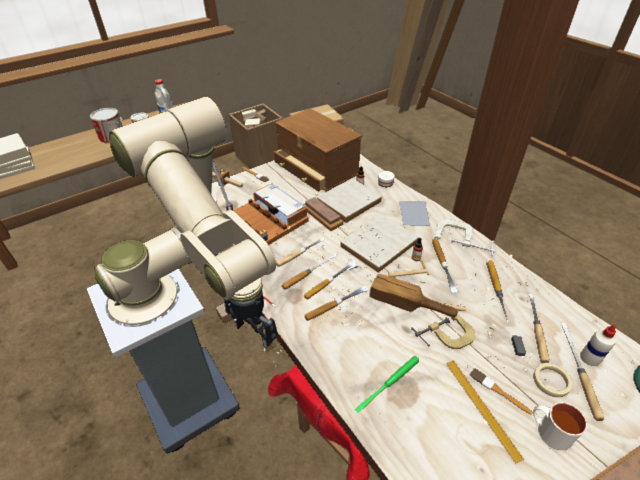

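The top view shows four tools at about (306,238), (339,245), (361,235) and (391,245), with the rack at (231,245). The keeper leans out to the left, at (140,275). Possible look-alikes are the green one at (491,260) and the far-right chisels at (410,120), (465,100), (520,105) and (570,110), all of which I'll leave alone. Next is a close crop.

```bash
python3 - <<'E'
from h import *
import pickle
f=pickle.load(open('top0.pkl','rb'))
c=f['frame'][185:320,125:415]; cv2.imwrite('pics/c1.png',cv2.resize(c,None,fx=2.75,fy=2.75,interpolation=cv2.INTER_CUBIC))
for u,v in [(306,238),(339,245),(361,235),(391,245),(231,245),(140,275)]: print(u,v,ray(f,u,v,0.014).round(3))
E
```

```text
306 238 [ 0.554 -0.136  0.014]
339 245 [ 0.528 -0.24   0.014]
361 235 [ 0.558 -0.311  0.014]
391 245 [ 0.523 -0.404  0.014]
231 245 [0.539 0.103 0.014]
140 275 [0.452 0.392 0.014]
```

View pics/c1.png

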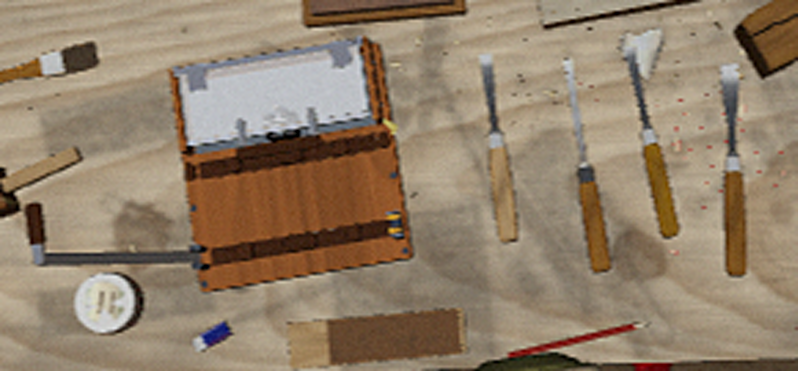

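The crop confirms the order from left to right: gouge_pale at (306,238), gouge_spare at (336,245), chisel_yellow_b at (361,235) and chisel_flat_a at (391,245). The guard is shut and the keeper is leaning left. Next I'll estimate the rack pose and move the wrist camera above it.

```bash
cat >> h.py <<'E'
def yawR(psi):  # tool down, tool y (jaw) axis horizontal at angle psi in world
    y=np.array([np.cos(psi),np.sin(psi),0]); z=np.array([0,0,-1.]); return np.c_[np.cross(y,z),y,z]
def go(p,psi,label=''):
    """shift mm / spin deg from the present pose to TCP p, jaws along world angle psi (mod pi)"""
    s=ctrl.read_state(); M=R.from_quat(s['eef_rot']).as_matrix()
    t=M.T@(np.array(p)-s['tool_pos'])*1000
    y=M[:,1]; d=np.degrees(np.arctan2(y[1],y[0])-psi); d=(d+90)%180-90
    print(label,'shift',t.round(1),'spin',round(d,1),'q6',round(s['joint_positions'][5],2))
    return t
E
python3 - <<'E'
from h import *
import pickle
f=pickle.load(open('top0.pkl','rb'))
P=lambda c,z:ray(f,125+c[0]/2.75,185+c[1]/2.75,z)
a,b=P((205,291),.026),P((411,257),.026); print(a,b,np.linalg.norm(a-b))
d=(a-b)/np.linalg.norm(a-b); yaw=np.arctan2(-d[0],d[1]); print('yaw deg',np.degrees(yaw))
ex=np.array([np.cos(yaw),np.sin(yaw),0]); print('centre',(a+b)/2+.126*ex)
for z in(.06,.07,.075): print(z,P((172,68),z),P((377,36),z), np.linalg.norm(P((172,68),z)-P((377,36),z)))
s=ctrl.read_state(); M=R.from_quat(s['eef_rot']).as_matrix(); w=pickle.load(open('wrist0.pkl','rb'))
print('cam in tool',M.T@(w['p']-s['tool_pos']),'\n',(M.T@w['R']).round(3))
go([.45,.05,.33],np.pi/2,'view'); go([.45,.05,.33],-0.1,'view')
E
```

```text
[0.39611738 0.20068652 0.026     ] [ 0.4276015  -0.03412911  0.026     ] 0.23691691984897098
yaw deg 7.636681108434289
centre [0.5367419  0.10002296 0.026     ]
0.06 [0.64803956 0.22987329 0.06      ] [ 0.67759221 -0.00343705  0.06      ] 0.23517456358299663
0.07 [0.64618859 0.227384   0.07      ] [ 0.67556635 -0.00454561  0.07      ] 0.23378279452601325
0.075 [0.64526311 0.22613936 0.075     ] [ 0.67455342 -0.00509988  0.075     ] 0.23308690999752169
cam in tool [ 0.08054126  0.00116571 -0.1417613 ] 
 [[-0.002 -0.949 -0.314]
 [ 1.    -0.001 -0.001]
 [ 0.001 -0.314  0.949]]
view shift [ 442.5 -454.1  -98.5] spin 18.6 q6 -0.22
view shift [ 442.5 -454.1  -98.5] spin -65.7 q6 -0.22
```

```bash
python3 - <<'E'
from h import *
go([.56,.06,.36],np.pi/2+.13,'view')
E
```

```text
view shift [ 550.  -428.6 -128.6] spin 11.1 q6 -0.22
```

```bash
python3 -m crank '[[[550,-428,-130],11],[[550,-428,-130],11],[[550,-428,-130],11],[[550,-428,-130],11],[[550,-428,-130],11],[[550,-428,-130],11],[[550,-428,-130],11],[[550,-428,-130],11],[[550,-428,-130],11],[[550,-428,-130],11],[[550,-428,-130],11],[[550,-428,-130],11],[[550,-428,-130],11],[[550,-428,-130],11],[[550,-428,-130],11],[[550,-428,-130],11],[[550,-428,-130],11],[[550,-428,-130],11],[[550,-428,-130],11],[[550,-428,-130],11]]'
python3 - <<'E'
from h import *
import pickle
w=cam('wrist'); pickle.dump(w,open('w1.pkl','wb'));
cv2.imwrite('pics/w1.png',cv2.resize(w['frame'],(800,600),interpolation=cv2.INTER_CUBIC)); print(w['p'])
E
```

```text
time_s: 2.15
tool_pos: [0.5599, 0.0586, 0.3615]
eef_rot: [0.998, 0.065, 0.0, 0.0]
contact_force: [0.1, -0.1, -0.3]
finger_gap: 0.0856
[0.64017128 0.06784926 0.50335671]
```

View pics/w1.png

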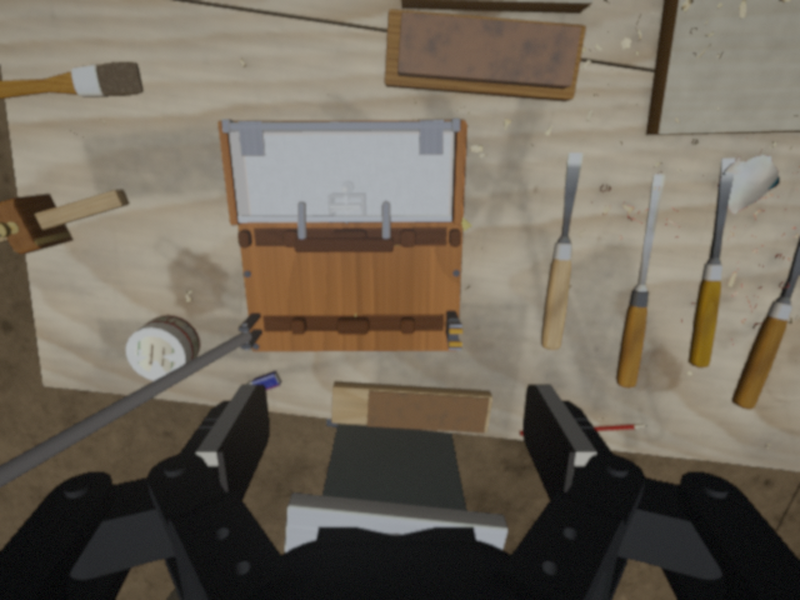

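The wrist view at 800 px scale shows the rack from (220,120) to (465,352), the guard bar at (345,242) and the near divider blocks at (300,326), (352,326) and (407,326). The four tools are to the right, and the whetstone sits behind the rack. A zoom will give me rack points.

```bash
python3 - <<'E'
import cv2,pickle
w=pickle.load(open('w1.pkl','rb'))
cv2.imwrite('pics/w1c.png',cv2.resize(w['frame'][90:290,165:385],None,fx=3,fy=3,interpolation=cv2.INTER_CUBIC))
E
```

```text
(no output)
```

View pics/w1c.png

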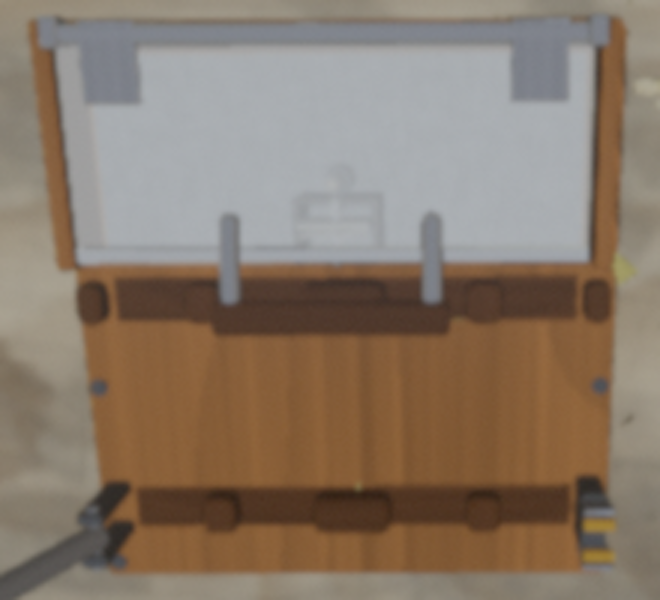

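```bash
python3 - <<'E'
from h import *
import pickle
from scipy.optimize import least_squares
w=pickle.load(open('w1.pkl','rb'))
obs=[((331,318),(.014,0,.084)),((222,510),(-.089,.062,.042)),((352,508),(-.089,0,.042)),((485,508),(-.089,-.062,.042)),
((600,29),(.120,None,.070)),((48,32),(.120,None,.070)),((351,572),(-.126,None,.026))]
pts=[ray(w,165+c[0]/3,90+c[1]/3,m[2]) for c,m in obs]
def res(q):
    c,s=np.cos(q[2]),np.sin(q[2]); r=[]
    for P,(_,m) in zip(pts,obs):
        d=P[:2]-q[:2]; l=[c*d[0]+s*d[1],-s*d[0]+c*d[1]]
        r.append(l[0]-m[0])
        if m[1] is not None: r.append(l[1]-m[1])
    return np.array(r)
q=least_squares(res,[.537,.1,.13],loss='soft_l1',f_scale=.002).x
print(q,np.degrees(q[2])); print((res(q)*1000).round(1)); 
c,s=np.cos(q[2]),np.sin(q[2])
for P in pts: d=P[:2]-q[:2]; print((np.array([c*d[0]+s*d[1],-s*d[0]+c*d[1]])*1000).round(1))
np.save('rack.npy',q)
# tools, silhouettes from 800-px picture: (tip, butt)
T={'pale':((574,155),(553,347)),'spare':((658,176),(627,386)),'yellow':((726,160),(702,365))}
L={'pale':.223,'spare':.251,'yellow':.242}
for k,(a,b) in T.items():
    A=ray(w,a[0]*.8,a[1]*.8,.005);B=ray(w,b[0]*.8,b[1]*.8,.012); d=(A-B)[:2]; n=np.linalg.norm(d)
    print(k,A.round(4),B.round(4),n.round(4),L[k],'heading',np.arctan2(d[1],d[0]).round(3),'grip',(A[:2]-.148*d/n).round(4))
E
```

```text
[0.53978706 0.10381715 0.13911055] 7.970447308346676
[-2.9  0.7  2.  -1.4  2.4  0.1  1.8  0.4 -2.  -0.9 -0.5]
[11.1  0.7]
[-87.   60.6]
[-86.6   0.1]
[-87.2 -61.6]
[ 118.  -104.7]
[119.1 104.5]
[-126.5    3.7]
pale [ 0.6622 -0.1208  0.005 ] [ 0.4436 -0.1489  0.012 ] 0.2204 0.223 heading 0.128 grip [ 0.5154 -0.1397]
spare [ 0.6528 -0.2164  0.005 ] [ 0.4036 -0.2529  0.012 ] 0.2518 0.251 heading 0.145 grip [ 0.5063 -0.2379]
yellow [ 0.6781 -0.2834  0.005 ] [ 0.4436 -0.3355  0.012 ] 0.2403 0.242 heading 0.219 grip [ 0.5336 -0.3155]
```

The rack fits to about 2 mm at (0.540, 0.104), yaw 8.0°, and the tool lengths match to about 2 mm. Next I'll press the guard with the fingers shut.

```bash
cat >> h.py <<'E'
q=np.load('rack.npy'); yaw=q[2]
def rk(x,y,z): # rack mm -> world m
    c,s=np.cos(yaw),np.sin(yaw); return np.array([q[0]+(c*x-s*y)/1e3,q[1]+(s*x+c*y)/1e3,z/1e3])
def bar(th):
    a=np.arctan2(14,-106)-th; return 120+107*np.cos(a),0,70+107*np.sin(a)
E
python3 - <<'E'
from h import *
go(rk(14,0,120),yaw,'above bar')
E
```

```text
above bar shift [-2.000e-01 -4.750e+01  2.415e+02] spin 89.5 q6 1.33
```

```bash
python3 -m crank '[[[0,-47,100],-15],[[0,-47,200],-40],[[0,-47,240],-60],[[0,-47,240],-75],[[0,-47,240],-90.5],[[0,-47,240],-90.5],[[0,-47,240],-90.5],[[0,-47,240],-90.5],[[0,-47,240],-90.5],[[0,-47,240],-90.5],[[0,-47,240],-90.5],[[0,-47,240],-90.5],[[0,-47,240],-90.5],[[0,-47,240],-90.5],[[0,-47,240],-90.5]]' 1
python3 - <<'E'
from h import *
go(rk(14,0,91),yaw,'touch bar')
E
```

```text
time_s: 3.7
tool_pos: [0.554, 0.1059, 0.1214]
eef_rot: [0.656, 0.755, -0.0, 0.0]
contact_force: [0.1, -0.6, 0.0]
finger_gap: -0.0001
touch bar shift [-0.1 -0.4 30.4] spin 0.0 q6 -0.16
```

```bash
python3 -m crank '[[[0,0,15],0],[[0,0,25],0],[[0,0,30],0],[[0,0,34],0],[[0,0,37],0],[[0,0,40],0],[[0,0,42],0],[[0,0,43],0],[[0,0,43],0]]'; python3 -m crank '[[[0,0,1],0],[[0,0,2],0],[[0,0,3],0],[[0,0,3],0]]'
```

```text
time_s: 4.6
tool_pos: [0.5538, 0.1059, 0.0785]
eef_rot: [0.656, 0.755, -0.0, -0.0]
contact_force: [-4.2, -0.2, 5.8]
finger_gap: 0.0001
time_s: 5.0
tool_pos: [0.5539, 0.1059, 0.0778]
eef_rot: [0.656, 0.755, 0.0, 0.001]
contact_force: [-11.1, -1.6, 24.3]
finger_gap: -0.0005
```

The force rose to 24 N with no further travel, so the flap is at its stop. I'll lift off and look.

```bash
python3 -m crank '[[[0,0,-5],0],[[0,0,-15],0],[[0,0,-30],0],[[0,0,-60],0],[[0,0,-90],0],[[0,0,-110],0],[[0,0,-110],0],[[0,0,-110],0],[[0,0,-110],0]]' 0
python3 - <<'E'
from h import *
w=cam('wrist'); save(w,'w2.png')
for th in (0,.34): print(th,rk(*bar(th)).round(3),proj(w,rk(*bar(th))).round())
b=bar(.34); go(rk(b[0],0,b[2]-12),yaw,'grasp bar')
E
```

```text
time_s: 5.9
tool_pos: [0.5535, 0.1059, 0.184]
eef_rot: [0.656, 0.755, -0.001, -0.001]
contact_force: [-0.7, -0.6, -0.2]
finger_gap: 0.0425
0 [0.554 0.106 0.084] [317. 239.]
0.34 [0.564 0.107 0.119] [334. 257.]
grasp bar shift [-0.2 10.9 77.4] spin 0.1 q6 -0.16
```

View pics/w2.png

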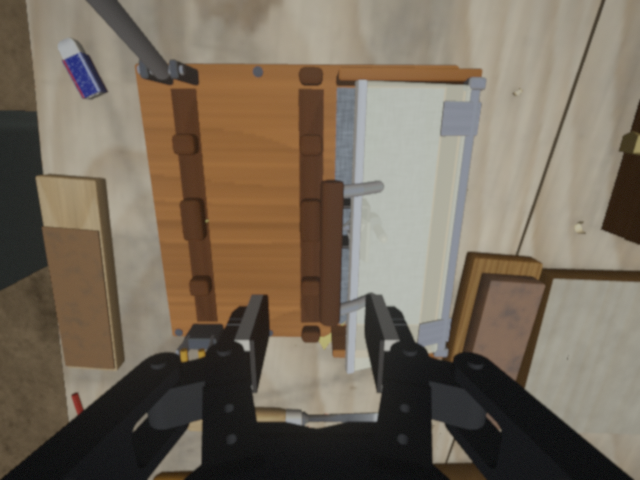

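The flap is ajar: the bar centre is at (332,253), against a predicted (334,257). I'll pinch the bar and work out the arc.

```bash
python3 -m crank '[[[0,11,0],0],[[0,11,40],0],[[0,11,70],0],[[0,11,77],0],[[0,11,77],0]]'; python3 -m crank '[[[0,0,0],0],[[0,0,0],0],[[0,0,0],0],[[0,0,0],0],[[0,0,0],0],[[0,0,0],0]]' 1
python3 - <<'E'
from h import *
s=ctrl.read_state(); M=R.from_quat(s['eef_rot']).as_matrix()
b0=np.array(rk(*bar(.34)))
for t in np.arange(.34,1.66,.1): print(t.round(2),(M.T@(rk(*bar(t))-b0)*1000).round())
E
```

```text
time_s: 6.45
tool_pos: [0.5646, 0.1075, 0.1074]
eef_rot: [0.656, 0.755, -0.001, -0.001]
contact_force: [0.3, -0.0, 0.8]
finger_gap: 0.0428
time_s: 7.05
tool_pos: [0.5619, 0.107, 0.1094]
eef_rot: [0.656, 0.755, -0.003, -0.002]
contact_force: [-15.6, -3.7, 8.3]
finger_gap: 0.0116
0.34 [0. 0. 0.]
0.44 [-0.  5. -9.]
0.54 [ -0.  11. -18.]
0.64 [ -0.  18. -26.]
0.74 [ -0.  26. -33.]
0.84 [ -0.  35. -40.]
0.94 [ -0.  44. -46.]
1.04 [ -0.  53. -50.]
1.14 [ -0.  63. -54.]
1.24 [ -0.  74. -57.]
1.34 [ -0.  84. -58.]
1.44 [ -0.  95. -59.]
1.54 [ -0. 106. -59.]
1.64 [ -0. 116. -57.]
```

```bash
python3 -m crank '[[[0,2,-4],0],[[0,5,-9],0],[[0,11,-18],0],[[0,18,-26],0],[[0,26,-33],0],[[0,26,-33],0]]'
```

```text
time_s: 7.65
tool_pos: [0.588, 0.1105, 0.145]
eef_rot: [0.656, 0.755, -0.002, -0.001]
contact_force: [-23.2, -5.6, 24.4]
finger_gap: 0.0113
```

```bash
python3 -m crank '[[[0,-2,-3],0],[[0,6,-10],0],[[0,15,-16],0],[[0,24,-20],0],[[0,34,-24],0],[[0,34,-24],0]]'
```

```text
time_s: 8.25
tool_pos: [0.6251, 0.1156, 0.1684]
eef_rot: [0.656, 0.755, 0.001, 0.001]
contact_force: [-6.6, -2.8, 11.6]
finger_gap: 0.011
```

```bash
python3 -m crank '[[[0,10,-4],0],[[0,20,-6],0],[[0,31,-7],0],[[0,42,-7],0],[[0,52,-6],0],[[0,60,-5],0],[[0,60,-5],0]]'
python3 - <<'E'
from h import *
s=ctrl.read_state(); d=s['tool_pos']-rk(120,0,70); d[2]+=.014; print('th',np.arctan2(14,-106)-np.arctan2(d[2],d[0]*np.cos(yaw)+d[1]*np.sin(yaw)))
E
```

```text
time_s: 8.95
tool_pos: [0.6837, 0.1235, 0.1736]
eef_rot: [0.656, 0.755, -0.0, 0.001]
contact_force: [-7.6, -10.7, 11.8]
finger_gap: 0.0103
th 1.6508501550408046
```

```bash
python3 -m crank '[[[0,0,0],0],[[0,0,0],0],[[0,0,0],0],[[0,0,-20],0],[[0,0,-60],0],[[0,0,-110],0],[[0,0,-110],0]]' 0
python3 - <<'E'
from h import *
go([.56,-.2,.38],np.pi/2+.14,'view')
E
```

```text
time_s: 9.65
tool_pos: [0.6852, 0.1245, 0.2885]
eef_rot: [0.656, 0.755, 0.005, 0.005]
contact_force: [-0.1, 0.1, 1.7]
finger_gap: 0.0427
view shift [-303.9 -168.3  -93.4] spin -90.0 q6 -0.13
```

```bash
python3 -m crank '[[[-20,0,-40],8],[[-60,-40,-80],16],[[-120,-80,-93],25],[[-180,-120,-93],34],[[-250,-168,-93],43],[[-304,-168,-93],52],[[-304,-168,-93],61],[[-304,-168,-93],70],[[-304,-168,-93],79],[[-304,-168,-93],90],[[-304,-168,-93],90],[[-304,-168,-93],90],[[-304,-168,-93],90],[[-304,-168,-93],90]]' -0.2
python3 - <<'E'
from h import *
import pickle
w=cam('wrist'); save(w,'w3.png'); pickle.dump(w,open('w3.pkl','wb'))
h=cv2.cvtColor(w['frame'],cv2.COLOR_BGR2HSV)
for n,p in [('pale',[.5154,-.1397,.02]),('spare',[.5063,-.2379,.02]),('yellow',[.5336,-.3155,.02]),('flat',[.52,-.404,.02]),('bench',[.5,-.19,0])]:
    u,v=proj(w,p).round().astype(int); print(n,u,v,h[v,u] if 0<=u<640 and 0<=v<480 else None)
E
```

```text
time_s: 11.05
tool_pos: [0.5601, -0.2001, 0.3733]
eef_rot: [0.997, 0.071, 0.0, 0.0]
contact_force: [-0.0, -0.4, 0.0]
finger_gap: 0.0511
pale 270 208 [ 18  79 146]
spare 337 224 [ 18 145 135]
yellow 393 213 [ 21 171 131]
flat 451 230 [100   9 166]
bench 304 220 [ 21  34 148]
```

View pics/w3.png

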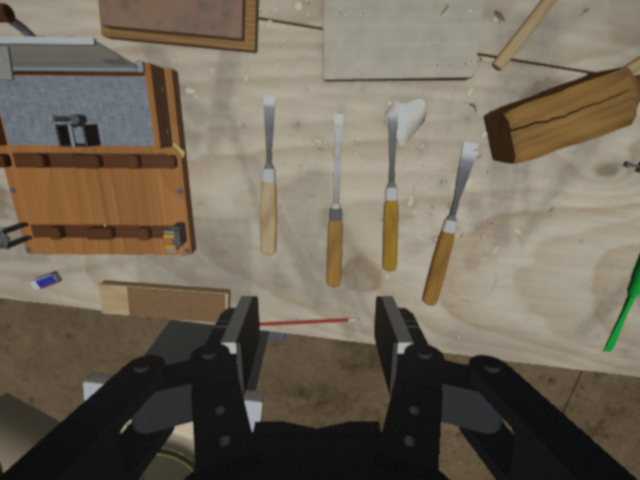

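The guard is open. Tips and butts are at: pale (269,97)/(269,253), spare (338,114)/(333,286), yellow (392,107)/(390,270), flat (469,143)/(430,304). Next is a handle-mask detector.

```bash
cat >> h.py <<'E'
L=dict(pale=.223,spare=.251,yellow=.242,flat=.248); HL=dict(pale=.129,spare=.123,yellow=.129,flat=.139)
AX=dict(pale=.014,spare=.013,yellow=.0135,flat=.0145)
def tools(w,guess,z0=0.,smin=65):
    """guess: name-> approx world grip. returns name->(grip xy, heading, handle length seen)"""
    h=cv2.cvtColor(w['frame'],cv2.COLOR_BGR2HSV)
    m=((h[...,1]>smin)&(h[...,0]>8)&(h[...,0]<30)&(h[...,2]>60)).astype(np.uint8)
    m=cv2.morphologyEx(m,cv2.MORPH_OPEN,np.ones((3,3),np.uint8))
    n,lab,st,_=cv2.connectedComponentsWithStats(m); out={}
    for k,g in guess.items():
        u,v=proj(w,[g[0],g[1],z0+AX[k]])
        best=min((i for i in range(1,n) if 300<st[i,4]<8000),key=lambda i:np.min(np.hypot(*(np.argwhere(lab==i)[:,::-1]-[u,v]).T)))
        p=np.argwhere(lab==best)[:,::-1].astype(np.float32)
        W=np.array([ray(w,*x,z0+AX[k]) for x in p])[:,:2]
        c,vec=cv2.PCACompute(W.astype(np.float32),None,maxComponents=1); d=vec[0].astype(float); d*=np.sign(d[0]) or 1
        t=(W-c)@d; but=c[0]+d*np.percentile(t,.5); n_=np.array([-d[1],d[0]]); wid=np.ptp(np.percentile((W-c)@n_,[2,98]))
        out[k]=((but+d*(L[k]-.148)),np.arctan2(d[1],d[0]),np.ptp(t),wid)
        print(k,'grip',out[k][0].round(4),'head',round(out[k][1],3),'len',np.ptp(t).round(3),HL[k],'wid',wid.round(3),'area',st[best,4])
    return out
E
python3 - <<'E'
from h import *
import pickle
w=pickle.load(open('w3.pkl','rb'))
o=tools(w,dict(pale=[.5154,-.1397],spare=[.5063,-.2379],yellow=[.5336,-.3155],flat=[.51,-.40]))
pickle.dump(o,open('tools.pkl','wb'))
for n,a,b in [('pale',(269,97),(269,253)),('spare',(338,114),(333,286)),('yellow',(392,107),(390,270)),('flat',(469,143),(430,304))]:
    A=ray(w,*a,.005);B=ray(w,*b,.01);d=(A-B)[:2];l=np.linalg.norm(d);print(n,'eye grip',(A[:2]-.148*d/l).round(4),l.round(3),L[n],np.arctan2(d[1],d[0]).round(3))
g,hd=o['pale'][:2]; go([*g,.10],hd+np.pi/2,'above pale')
E
```

```text
pale grip [ 0.518  -0.1369] head 0.091 len 0.108 0.129 wid 0.022 area 1119
spare grip [ 0.5063 -0.2362] head 0.125 len 0.107 0.123 wid 0.023 area 1018
yellow grip [ 0.5344 -0.313 ] head 0.182 len 0.11 0.129 wid 0.022 area 1062
flat grip [ 0.4949 -0.4027] head 0.008 len 0.122 0.139 wid 0.026 area 1260
pale eye grip [ 0.5154 -0.1374] 0.22 0.223 0.102
spare eye grip [ 0.5077 -0.2359] 0.254 0.251 0.128
yellow eye grip [ 0.5281 -0.3155] 0.236 0.242 0.19
flat eye grip [ 0.4946 -0.4054] 0.249 0.248 0.017
above pale shift [-32.7 -68.5 273.4] spin 3.0 q6 0.89
```

Mask and eye agree to within 2–6 mm. I'll take the pale gouge first, gripped 10 mm towards its tip so the gripper clears the keeper at slot 4.

```bash
python3 -m crank '[[[-10,-30,50],3],[[-15,-50,100],3],[[-23,-69,150],3],[[-23,-69,200],3],[[-23,-69,250],3],[[-23,-69,300],3],[[-23,-69,310],3],[[-23,-69,310],3],[[-23,-69,310],3],[[-23,-69,310],3]]' -0.2
python3 - <<'E'
from h import *
w=cam('wrist'); o=tools(w,dict(pale=[.517,-.137]))
g,hd=o['pale'][:2]; d=np.array([np.cos(hd),np.sin(hd)]); go([*(g+.01*d),.005],hd+np.pi/2,'pale')
E
```

```text
time_s: 12.1
tool_pos: [0.5286, -0.1356, 0.0653]
eef_rot: [0.999, 0.044, 0.002, 0.001]
contact_force: [-0.1, 0.3, 0.1]
finger_gap: 0.0516
pale grip [ 0.514  -0.1372] head 0.101 len 0.114 0.129 wid 0.022 area 6030
pale shift [-4.8  0.1 60.2] spin -0.7 q6 1.01
```

```bash
python3 -m crank '[[[-4,0,30],0],[[-4,0,50],0],[[-4,0,60],0],[[-4,0,60],0]]'; python3 -m crank '[[[0,0,0],0],[[0,0,0],0],[[0,0,0],0],[[0,0,0],0],[[0,0,0],0],[[0,0,-15],0],[[0,0,-55],0],[[0,0,-95],0],[[0,0,-105],0],[[0,0,-105],0]]' 1
python3 - <<'E'
from h import *
for z in (100,31): go(rk(-40,88,z),yaw+np.pi/2,'slot4')
E
```

```text
time_s: 12.55
tool_pos: [0.5237, -0.1355, 0.0033]
eef_rot: [0.999, 0.044, -0.0, -0.0]
contact_force: [0.0, -0.7, 0.6]
finger_gap: 0.0519
time_s: 13.55
tool_pos: [0.5242, -0.1357, 0.11]
eef_rot: [0.999, 0.044, 0.002, 0.001]
contact_force: [-0.4, -0.2, -2.2]
finger_gap: 0.0203
slot4 shift [  -7.8 -323.1    9.4] spin -2.9 q6 1.01
slot4 shift [  -8.  -323.2   78.4] spin -2.9 q6 1.01
```

```bash
python3 -m crank '[[[0,-30,0],-1],[[0,-75,0],-2],[[-4,-120,0],-3],[[-8,-165,0],-3],[[-8,-210,0],-3],[[-8,-250,0],-3],[[-8,-285,0],-3],[[-8,-310,0],-3],[[-8,-323,0],-3],[[-8,-323,0],-3],[[-8,-323,0],-3],[[-8,-323,0],-3]]'
python3 - <<'E'
from h import *
w=cam('wrist'); save(w,'w4.png'); g=rk(-50,88,100)
o=tools(w,dict(pale=g[:2]),z0=.106,smin=60); l=o['pale'][0]-q[:2]; c,s=np.cos(yaw),np.sin(yaw)
print('rack xy',(c*l[0]+s*l[1]).round(4),(-s*l[0]+c*l[1]).round(4),'rel yaw',o['pale'][1]-yaw)
go(rk(-40,88,30),yaw+np.pi/2,'slot4'); print(ctrl.read_state()['finger_gap'])
E
```

```text
time_s: 14.75
tool_pos: [0.4874, 0.1844, 0.108]
eef_rot: [0.998, 0.07, -0.0, 0.0]
contact_force: [0.9, 0.4, -1.7]
finger_gap: 0.0208
pale grip [0.4738 0.1687] head 0.793 len 0.025 0.129 wid 0.007 area 443
rack xy -0.0564 0.0734 rel yaw 0.6540527862956569
slot4 shift [ 0.7 -0.9 78.2] spin -0.0 q6 1.57
0.020615476843292617
```

View pics/w4.png

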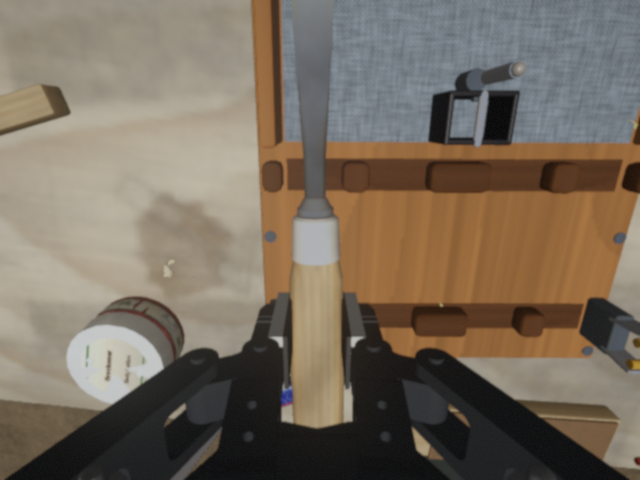

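The gouge is held straight, with its axis at column 316 between the divider blocks at 273 and 355. I'll lower it.

```bash
python3 -m crank '[[[0,-1,20],0],[[0,-1,45],0],[[0,-1,65],0],[[0,-1,73],0],[[0,-1,77],0],[[0,-1,77],0]]'; python3 -m crank '[[[0,0,0],0],[[0,0,0],0],[[0,0,0],0],[[0,0,-2],0],[[0,0,-30],0],[[0,0,-80],0],[[0,0,-110],0],[[0,0,-130],0],[[0,0,-130],0]]' -0.1
python3 - <<'E'
from h import *
import pickle
w=cam('wrist'); save(w,'w5.png'); o=tools(w,dict(pale=rk(-50,88,0)[:2]),z0=.026)
o=pickle.load(open('tools.pkl','rb')); g,hd=o['spare'][:2]; go([*g,.08],hd+np.pi/2,'above spare')
E
```

```text
time_s: 15.4
tool_pos: [0.4874, 0.1863, 0.0317]
eef_rot: [0.998, 0.07, 0.0, -0.0]
contact_force: [0.5, -0.5, -1.6]
finger_gap: 0.0205
time_s: 16.3
tool_pos: [0.4881, 0.1868, 0.1642]
eef_rot: [0.998, 0.07, 0.003, -0.0]
contact_force: [0.1, -0.0, -0.4]
finger_gap: 0.0471
pale grip [0.4001 0.126 ] head 0.265 len 0.053 0.129 wid 0.015 area 566
above spare shift [-40.7 421.3  82.1] spin 0.9 q6 1.57
```

```bash
python3 -m crank '[[[-20,50,0],0],[[-41,100,0],1],[[-41,150,0],1],[[-41,200,0],1],[[-41,250,0],1],[[-41,300,0],1],[[-41,350,0],1],[[-41,400,0],1],[[-41,421,40],1],[[-41,421,80],1],[[-41,421,82],1],[[-41,421,82],1],[[-41,421,82],1],[[-41,421,82],1]]' -0.2
python3 - <<'E'
from h import *
w=cam('wrist'); save(w,'w6.png'); o=tools(w,dict(spare=[.5065,-.236]))
g,hd=o['spare'][:2]; go([*g,.004],hd+np.pi/2,'spare')
E
```

```text
time_s: 17.75
tool_pos: [0.5062, -0.2359, 0.0811]
eef_rot: [0.998, 0.062, 0.001, 0.001]
contact_force: [0.1, -0.4, -0.7]
finger_gap: 0.0506
spare grip [ 0.5019 -0.237 ] head 0.126 len 0.11 0.123 wid 0.022 area 4748
spare shift [-4.4  0.4 76.9] spin -0.1 q6 0.8
```

View pics/w5.png

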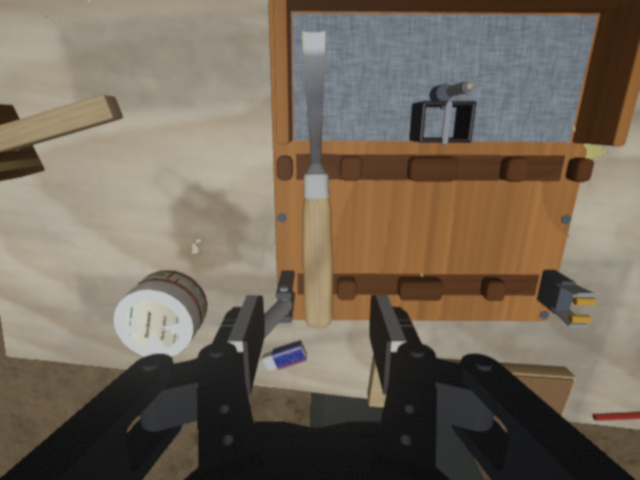

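The pale gouge lies flat in slot 4, with its tip at (314,35) inside the bay. I'll pick the spare gouge for slot 3.

```bash
python3 -m crank '[[[-2,0,40],0],[[-2,0,65],0],[[-2,0,76],0],[[-2,0,77],0]]'; python3 -m crank '[[[0,0,0],0],[[0,0,0],0],[[0,0,0],0],[[0,0,0],0],[[0,0,0],0],[[0,0,-15],0],[[0,0,-55],0],[[0,0,-95],0],[[0,0,-105],0],[[0,0,-105],0]]' 1
python3 - <<'E'
from h import *
for z in (110,30): go(rk(-50,36,z),yaw+np.pi/2,'slot3')
E
```

```text
time_s: 18.2
tool_pos: [0.5034, -0.2361, 0.0021]
eef_rot: [0.998, 0.062, -0.0, -0.0]
contact_force: [-0.4, 0.0, 0.6]
finger_gap: 0.0516
time_s: 19.2
tool_pos: [0.504, -0.2367, 0.1092]
eef_rot: [0.998, 0.062, 0.002, 0.001]
contact_force: [-0.5, 0.6, -2.4]
finger_gap: 0.0178
slot3 shift [  26.8 -368.7   -1.8] spin -0.9 q6 0.8
slot3 shift [  26.6 -368.9   78.2] spin -0.9 q6 0.8
```

```bash
python3 -m crank '[[[10,-40,0],0],[[20,-85,0],-1],[[27,-130,0],-1],[[27,-175,0],-1],[[27,-220,0],-1],[[27,-265,0],-1],[[27,-305,0],-1],[[27,-340,0],-1],[[27,-360,0],-1],[[27,-369,0],-1],[[27,-369,0],-1],[[27,-369,0],-1],[[27,-369,0],-1]]'
python3 - <<'E'
from h import *
w=cam('wrist'); save(w,'w7.png')
go(rk(-50,36,30),yaw+np.pi/2,'slot3'); print(ctrl.read_state()['finger_gap'])
# measured handle axis from colour-independent columns: project expected axis
for x in (98,-10): print(proj(w,rk(x,36,118)).round())
E
```

```text
time_s: 20.5
tool_pos: [0.4851, 0.1322, 0.107]
eef_rot: [0.998, 0.069, -0.0, 0.0]
contact_force: [-0.0, 0.7, -1.0]
finger_gap: 0.0177
slot3 shift [ 0.2 -0.3 77.1] spin -0.0 q6 1.46
0.017293020975331894
[ 311. -123.]
[313. 233.]
```

View pics/w7.png

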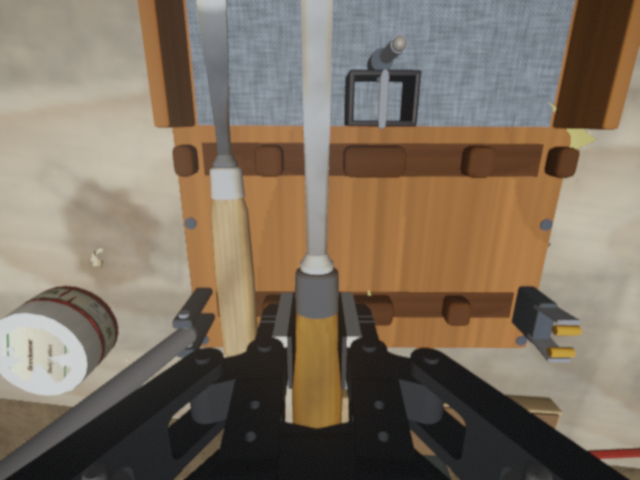

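The spare gouge is straight, between the blocks at columns 268 and 375. I'll lower it and release with a small opening.

```bash
python3 -m crank '[[[0,0,20],0],[[0,0,45],0],[[0,0,65],0],[[0,0,73],0],[[0,0,77],0],[[0,0,78],0],[[0,0,78],0]]'; python3 -m crank '[[[0,0,0],0],[[0,0,0],0],[[0,0,0],0],[[0,0,-2],0],[[0,0,-30],0],[[0,0,-80],0],[[0,0,-110],0],[[0,0,-130],0],[[0,0,-130],0]]' 0.15
python3 - <<'E'
from h import *
import pickle
w=cam('wrist'); save(w,'w8.png')
o=pickle.load(open('tools.pkl','rb')); g,hd=o['yellow'][:2]; go([*g,.08],hd+np.pi/2,'above yellow')
E
```

```text
time_s: 21.25
tool_pos: [0.4853, 0.133, 0.0301]
eef_rot: [0.998, 0.07, 0.001, 0.0]
contact_force: [0.0, -0.8, -0.6]
finger_gap: 0.0175
time_s: 22.15
tool_pos: [0.486, 0.1333, 0.162]
eef_rot: [0.998, 0.07, 0.003, 0.0]
contact_force: [0.1, -0.0, 0.2]
finger_gap: 0.0365
above yellow shift [-14.  448.7  80.2] spin -2.4 q6 1.46
```

```bash
python3 -m crank '[[[-10,50,0],0],[[-14,100,0],-1],[[-14,150,0],-2],[[-14,200,0],-2],[[-14,250,0],-2],[[-14,300,0],-2],[[-14,350,0],-2],[[-14,400,0],-2],[[-14,448,40],-2],[[-14,448,80],-2],[[-14,448,80],-2],[[-14,448,80],-2],[[-14,448,80],-2],[[-14,448,80],-2]]' -0.2
python3 - <<'E'
from h import *
w=cam('wrist'); save(w,'w9.png'); o=tools(w,dict(yellow=[.532,-.314]))
g,hd=o['yellow'][:2]; go([*g,.004],hd+np.pi/2,'yellow')
E
```

```text
time_s: 23.6
tool_pos: [0.5347, -0.3118, 0.0817]
eef_rot: [0.996, 0.088, 0.001, 0.001]
contact_force: [-0.2, -0.3, 0.3]
finger_gap: 0.0513
yellow grip [ 0.5322 -0.3142] head 0.172 len 0.113 0.129 wid 0.021 area 4884
yellow shift [-2.9  1.7 77.4] spin 0.3 q6 0.67
```

```bash
python3 -m crank '[[[-2,2,40],0],[[-2,2,65],0],[[-2,2,76],0],[[-2,2,78],0]]'; python3 -m crank '[[[0,0,0],0],[[0,0,0],0],[[0,0,0],0],[[0,0,0],0],[[0,0,0],0],[[0,0,-15],0],[[0,0,-55],0],[[0,0,-95],0],[[0,0,-105],0],[[0,0,-105],0]]' 1
python3 - <<'E'
from h import *
go(rk(-50,-36,110),yaw+np.pi/2,'slot2')
E
```

```text
time_s: 24.05
tool_pos: [0.5322, -0.3143, 0.0012]
eef_rot: [0.996, 0.088, -0.0, -0.0]
contact_force: [0.7, -0.7, 0.4]
finger_gap: 0.0509
time_s: 25.05
tool_pos: [0.5327, -0.315, 0.1081]
eef_rot: [0.996, 0.088, 0.001, 0.001]
contact_force: [-0.9, -0.1, -1.6]
finger_gap: 0.0176
slot2 shift [  28.9 -377.    -2.9] spin 2.1 q6 0.67
```

```bash
python3 -m crank '[[[10,-40,0],1],[[20,-85,0],2],[[29,-130,0],2],[[29,-175,0],2],[[29,-220,0],2],[[29,-265,0],2],[[29,-305,0],2],[[29,-345,0],2],[[29,-365,0],2],[[29,-377,0],2],[[29,-377,0],2],[[29,-377,0],2],[[29,-377,0],2]]'
python3 - <<'E'
from h import *
w=cam('wrist'); save(w,'w10.png')
go(rk(-50,-36,29),yaw+np.pi/2,'slot2'); print(ctrl.read_state()['finger_gap'])
E
```

```text
time_s: 26.35
tool_pos: [0.4952, 0.0606, 0.106]
eef_rot: [0.998, 0.07, -0.0, 0.0]
contact_force: [0.5, -0.3, -1.0]
finger_gap: 0.0177
slot2 shift [ 0.2 -0.6 77.1] spin -0.0 q6 1.32
0.017773071379295197
```

View pics/w10.png

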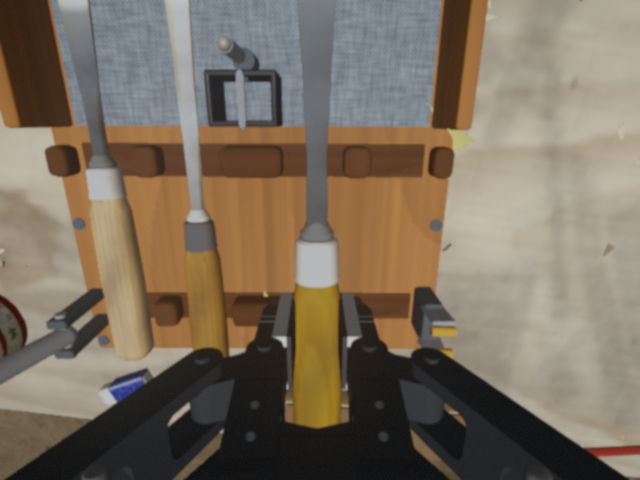

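The first two tools sit in slots 4 and 3. The yellow chisel is straight over slot 2, between the blocks at columns 265 and 357.

```bash
python3 -m crank '[[[0,0,20],0],[[0,0,45],0],[[0,0,65],0],[[0,0,73],0],[[0,0,77],0],[[0,0,78],0],[[0,0,78],0]]'; python3 -m crank '[[[0,0,0],0],[[0,0,0],0],[[0,0,0],0],[[0,0,-2],0],[[0,0,-30],0],[[0,0,-80],0],[[0,0,-110],0],[[0,0,-130],0],[[0,0,-130],0]]' 0.15
python3 - <<'E'
from h import *
import pickle
w=cam('wrist'); save(w,'w11.png')
o=pickle.load(open('tools.pkl','rb')); g,hd=o['flat'][:2]; go([*g,.09],hd+np.pi/2,'above flat')
E
```

```text
time_s: 27.1
tool_pos: [0.4954, 0.0613, 0.0292]
eef_rot: [0.998, 0.07, 0.001, 0.0]
contact_force: [-0.3, 0.3, -0.8]
finger_gap: 0.0179
time_s: 28.0
tool_pos: [0.4961, 0.0616, 0.161]
eef_rot: [0.998, 0.07, 0.003, 0.001]
contact_force: [0.4, 1.2, -0.7]
finger_gap: 0.0364
above flat shift [-65.6 459.6  69.3] spin 7.6 q6 1.32
```

```bash
python3 -m crank '[[[-20,50,0],2],[[-40,100,0],4],[[-66,150,0],7],[[-66,200,0],7],[[-66,250,0],7],[[-66,300,0],7],[[-66,350,0],7],[[-66,400,0],7],[[-66,459,40],7],[[-66,459,69],7],[[-66,459,69],7],[[-66,459,69],7],[[-66,459,69],7],[[-66,459,69],7]]' -0.2
python3 - <<'E'
from h import *
w=cam('wrist'); save(w,'w12.png'); o=tools(w,dict(flat=[.495,-.404]))
g,hd=o['flat'][:2]; go([*g,.004],hd+np.pi/2,'flat')
E
```

```text
time_s: 29.45
tool_pos: [0.4945, -0.4014, 0.091]
eef_rot: [1.0, 0.01, 0.001, 0.001]
contact_force: [-0.1, -0.2, 0.1]
finger_gap: 0.051
flat grip [ 0.4923 -0.4043] head -0.017 len 0.125 0.139 wid 0.024 area 5590
flat shift [-2.4  2.6 87. ] spin 2.1 q6 0.68
```

```bash
python3 -m crank '[[[-2,2.5,40],1],[[-2,2.5,75],1.5],[[-2,2.5,85],1.5],[[-2,2.5,87],1.5]]'; python3 -m crank '[[[0,0,0],0],[[0,0,0],0],[[0,0,0],0],[[0,0,0],0],[[0,0,0],0],[[0,0,-15],0],[[0,0,-55],0],[[0,0,-95],0],[[0,0,-105],0],[[0,0,-105],0]]' 1
python3 - <<'E'
from h import *
go(rk(-50,-88,110),yaw+np.pi/2,'slot1')
E
```

```text
time_s: 29.9
tool_pos: [0.492, -0.4042, 0.0023]
eef_rot: [1.0, -0.004, -0.0, -0.0]
contact_force: [-0.2, -0.2, 0.4]
finger_gap: 0.0514
time_s: 30.9
tool_pos: [0.4924, -0.4051, 0.1096]
eef_rot: [1.0, -0.004, 0.001, 0.002]
contact_force: [-0.2, -0.1, -1.4]
finger_gap: 0.0197
slot1 shift [   6.9 -414.9   -1.8] spin -8.4 q6 0.7
```

```bash
python3 -m crank '[[[3,-40,0],-1],[[7,-85,0],-2],[[7,-130,0],-3],[[7,-175,0],-4],[[7,-220,0],-5],[[7,-265,0],-6],[[7,-310,0],-7],[[7,-350,0],-8.4],[[7,-385,0],-8.4],[[7,-405,0],-8.4],[[7,-415,0],-8.4],[[7,-415,0],-8.4],[[7,-415,0],-8.4],[[7,-415,0],-8.4]]'
python3 - <<'E'
from h import *
w=cam('wrist'); save(w,'w13.png')
go(rk(-50,-88,29),yaw+np.pi/2,'slot1'); print(ctrl.read_state()['finger_gap'])
E
```

```text
time_s: 32.3
tool_pos: [0.5022, 0.0092, 0.1071]
eef_rot: [0.998, 0.069, -0.0, 0.0]
contact_force: [0.3, -1.0, -2.5]
finger_gap: 0.0196
slot1 shift [ 0.3 -0.4 78.1] spin -0.1 q6 1.22
0.019702728019329856
```

View pics/w13.png

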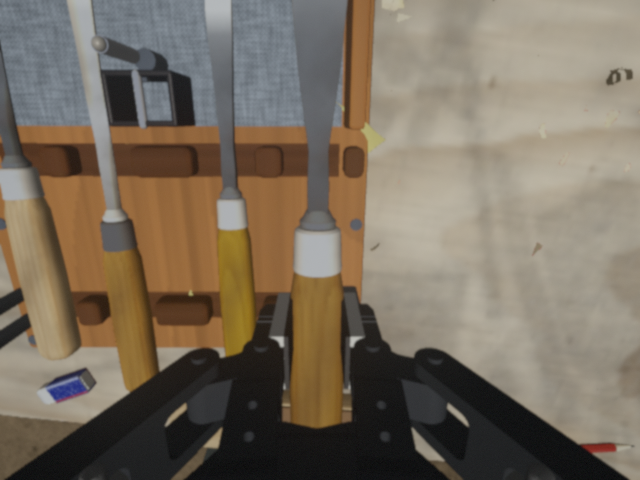

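All four are aligned so far, and the flat chisel is between the blocks at columns 268 and 354. I'll lower and release it, then locate the keeper.

```bash
python3 -m crank '[[[0,0,20],0],[[0,0,45],0],[[0,0,65],0],[[0,0,73],0],[[0,0,77],0],[[0,0,78],0],[[0,0,78],0]]'; python3 -m crank '[[[0,0,0],0],[[0,0,0],0],[[0,0,0],0],[[0,0,-2],0],[[0,0,-30],0],[[0,0,-80],0],[[0,0,-130],0],[[0,0,-180],0],[[0,0,-230],0],[[0,0,-260],0],[[0,0,-260],0],[[0,0,-260],0],[[0,0,-260],0]]' 0.15
python3 - <<'E'
from h import *
import pickle
f=pickle.load(open('top0.pkl','rb'))
def kg(th): return rk(-54,112-264*np.cos(th),64+264*np.sin(th))
for t in np.arange(1.5,2.15,.1): print(t.round(2),kg(t).round(3),proj(f,kg(t)).round(1))
t=cam('top'); save(t,'t2.png'); w=cam('wrist'); save(w,'w14.png')
c=np.hstack([cv2.resize(t['frame'][190:310,100:290],None,fx=2,fy=2),cv2.resize(w['frame'],(400,300))[:240]]); cv2.imwrite('pics/m.png',c)
go([.4,.2,.36],0,'x')
E
```

```text
time_s: 33.05
tool_pos: [0.5022, 0.0099, 0.0305]
eef_rot: [0.998, 0.069, 0.0, 0.0]
contact_force: [-3.0, -1.0, 4.2]
finger_gap: 0.02
time_s: 34.35
tool_pos: [0.5017, 0.0104, 0.288]
eef_rot: [0.998, 0.069, -0.001, -0.0]
contact_force: [-0.7, 0.8, -0.1]
finger_gap: 0.0363
1.5 [0.473 0.189 0.327] [177.8 257.5]
1.6 [0.47  0.215 0.328] [167.7 259.2]
1.7 [0.466 0.241 0.326] [157.9 261. ]
1.8 [0.462 0.267 0.321] [148.6 262.8]
1.9 [0.459 0.292 0.314] [139.9 264.7]
2.0 [0.456 0.316 0.304] [131.9 266.5]
2.1 [0.452 0.339 0.292] [124.8 268.3]
x shift [ -74.8 -202.   -71.6] spin -82.1 q6 1.22
```

View pics/m.png

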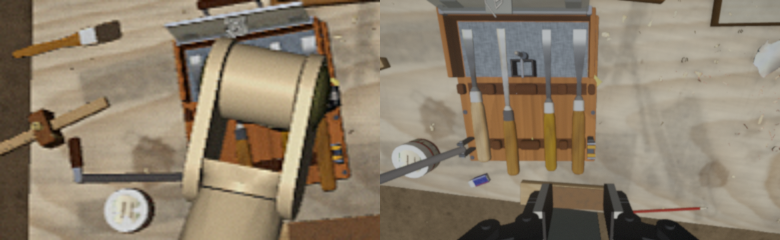

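All four tools lie in their slots. The keeper grip is at top-view pixel (137.5,266), which gives θ≈1.93. I'll move above it.

```bash
cat >> h.py <<'E'
def kg(th): return rk(-54,112-264*np.cos(th),64+264*np.sin(th))
E
python3 - <<'E'
from h import *
g=kg(1.94); print(g); go(g+[0,0,.075],yaw+np.pi/2,'above grip')
E
```

```text
[0.45756811 0.30159753 0.31021036]
above grip shift [  -3.8 -294.7  -96.9] spin -0.0 q6 1.22
```

```bash
python3 -m crank '[[[0,0,-50],0],[[0,0,-97],0],[[-4,-45,-97],0],[[-4,-90,-97],0],[[-4,-140,-97],0],[[-4,-190,-97],0],[[-4,-240,-97],0],[[-4,-280,-97],0],[[-4,-295,-97],0],[[-4,-295,-97],0],[[-4,-295,-97],0],[[-4,-295,-97],0],[[-4,-295,-97],0]]' -0.3
python3 - <<'E'
from h import *
w=cam('wrist'); save(w,'w15.png'); 
for t in(1.85,1.94,2.05): print(t,proj(w,kg(t)).round())
go(kg(1.94)-[0,0,.015],yaw+np.pi/2,'grip')
E
```

```text
time_s: 35.75
tool_pos: [0.4578, 0.3008, 0.3864]
eef_rot: [0.998, 0.068, 0.0, 0.0]
contact_force: [-0.2, 0.1, 0.2]
finger_gap: 0.0556
1.85 [349. 256.]
1.94 [314. 252.]
2.05 [275. 246.]
grip shift [-0.1 -0.7 91.2] spin -0.1 q6 1.8
```

View pics/w15.png

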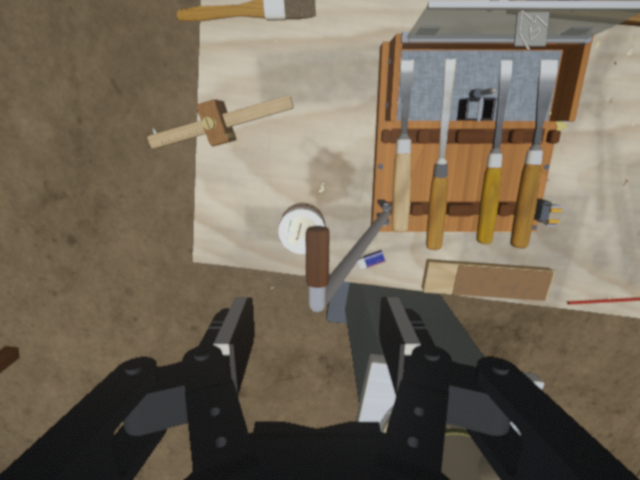

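The grip centre is at (317,257), against a predicted (314,252). I'll descend and pinch it.

```bash
python3 -m crank '[[[0,0,30],0],[[0,0,60],0],[[0,0,80],0],[[0,0,91],0],[[0,0,91],0]]'; python3 -m crank '[[[0,0,0],0],[[0,0,0],0],[[0,0,0],0],[[0,0,0],0],[[0,0,0],0]]' 1
python3 - <<'E'
from h import *
s=ctrl.read_state(); M=R.from_quat(s['eef_rot']).as_matrix(); p=kg(1.935)
for t in list(np.arange(1.935,.08,-.13))+[.08,.05,0]: print(round(t,3),(M.T@(kg(t)-p)*1000).round())
E
```

```text
time_s: 36.3
tool_pos: [0.4573, 0.3014, 0.2945]
eef_rot: [0.998, 0.069, -0.001, 0.0]
contact_force: [-0.1, 0.0, -0.5]
finger_gap: 0.0554
time_s: 36.8
tool_pos: [0.4577, 0.3022, 0.2964]
eef_rot: [0.998, 0.069, 0.001, -0.0]
contact_force: [0.5, 1.4, 5.7]
finger_gap: 0.0139
1.935 [0. 0. 0.]
1.805 [  0.  33. -10.]
1.675 [  0.  67. -16.]
1.545 [  0. 101. -17.]
1.415 [  0. 135. -14.]
1.285 [  0. 168.  -7.]
1.155 [  0. 201.   5.]
1.025 [ -0. 231.  21.]
0.895 [ -0. 259.  40.]
0.765 [ -0. 285.  64.]
0.635 [ -0. 307.  90.]
0.505 [ -0. 325. 119.]
0.375 [ -0. 340. 150.]
0.245 [ -0. 350. 182.]
0.115 [ -0. 356. 216.]
0.08 [ -0. 357. 225.]
0.05 [ -0. 358. 233.]
0 [ -1. 358. 246.]
```

```bash
python3 -m crank '[[[0,16,-5],0],[[0,33,-10],0],[[0,67,-16],0],[[0,101,-17],0],[[0,135,-14],0],[[0,135,-14],0]]'
```

```text
time_s: 37.4
tool_pos: [0.4769, 0.165, 0.3105]
eef_rot: [0.998, 0.067, 0.001, 0.001]
contact_force: [-0.3, -1.9, 8.7]
finger_gap: 0.0142
```

```bash
python3 -m crank '[[[0,33,7],0],[[0,66,19],0],[[0,96,35],0],[[0,124,54],0],[[0,150,78],0],[[0,150,78],0]]'
```

```text
time_s: 38.0
tool_pos: [0.4969, 0.0171, 0.2291]
eef_rot: [0.998, 0.068, -0.001, 0.0]
contact_force: [-0.0, -0.8, 1.2]
finger_gap: 0.0141
```

```bash
python3 -m crank '[[[0,22,26],0],[[0,40,55],0],[[0,55,86],0],[[0,65,118],0],[[0,71,152],0],[[0,72,161],0],[[0,72,161],0]]'
```

```text
time_s: 38.7
tool_pos: [0.5073, -0.0517, 0.0691]
eef_rot: [0.998, 0.069, -0.0, -0.0]
contact_force: [2.8, -0.4, -2.0]
finger_gap: 0.0139
```

```bash
python3 -m crank '[[[0,1,5],0],[[0,1,10],0],[[0,1,15],0],[[0,1,19],0],[[0,1,22],0],[[0,1,22],0],[[0,1,22],0]]'
python3 - <<'E'
from h import *
s=ctrl.read_state(); print(kg(0)-[0,0,.013],s['tool_pos'])
E
```

```text
time_s: 39.4
tool_pos: [0.5074, -0.0522, 0.0504]
eef_rot: [0.998, 0.07, 0.001, 0.0]
contact_force: [-2.6, 6.0, 22.3]
finger_gap: 0.0137
[ 0.50738538 -0.05420225  0.051     ] [ 0.50736856 -0.05220572  0.05039167]
```

The keeper's height and the force say it snapped in. I'll release it and move above the guard bar.

```bash
python3 -m crank '[[[0,0,0],0],[[0,0,0],0],[[0,0,0],0],[[0,0,-10],0],[[0,0,-50],0],[[0,0,-100],0],[[0,0,-150],0],[[0,0,-200],0],[[0,0,-235],0],[[0,0,-235],0],[[0,0,-235],0]]' -0.2
python3 - <<'E'
from h import *
w=cam('wrist'); save(w,'w16.png'); t=cam('top'); save(t,'t3.png')
print('grip0',proj(w,kg(0)),proj(w,kg(.05)))
# brown grip pixel check
u,v=proj(w,kg(0)).round().astype(int); c=w['frame'][max(v-60,0):v+60,u-60:u+60]; h=cv2.cvtColor(c,cv2.COLOR_BGR2HSV)
m=(h[...,2]<120)&(h[...,1]>110); ys,xs=np.nonzero(m); print('dark brown centroid off',xs.mean()-60,ys.mean()-min(v,60),len(xs), 'span',np.ptp(np.percentile(xs,[3,97])),np.ptp(np.percentile(ys,[3,97])))
b=bar(1.70); print(b); go(rk(b[0],0,b[2]+50),yaw,'above open bar'); go(rk(b[0],0,b[2]-10),yaw,'open bar')
E
```

```text
time_s: 40.5
tool_pos: [0.5066, -0.0526, 0.2837]
eef_rot: [0.998, 0.069, 0.0, 0.0]
contact_force: [-1.3, 0.8, -1.2]
finger_gap: 0.0509
grip0 [317.12241924 203.68844511] [316.81436644 206.55484847]
dark brown centroid off -23.133714285714284 -3.346285714285713 875 span 59.78 110.0
(np.float64(147.56129347904107), 0, np.float64(173.38943418822916))
above open bar shift [ 202.5 -150.2   58.4] spin 90.0 q6 1.1
open bar shift [ 202.6 -150.1  118.4] spin 90.0 q6 1.1
```

```bash
python3 -m crank '[[[20,-15,0],-8],[[60,-45,0],-16],[[100,-75,0],-25],[[140,-105,0],-34],[[170,-130,0],-43],[[202,-150,0],-52],[[202,-150,0],-61],[[202,-150,0],-70],[[202,-150,20],-80],[[202,-150,40],-90],[[202,-150,50],-90],[[202,-150,50],-90],[[202,-150,50],-90],[[202,-150,50],-90]]' -0.1
python3 - <<'E'
from h import *
w=cam('wrist'); t=cam('top'); s=cam('scene')
cv2.imwrite('pics/m2.png',np.hstack([w['frame'][:450],cv2.resize(s['frame'][150:270,200:310],None,fx=1.4,fy=1.4).copy() if 0 else np.zeros((450,1,3),np.uint8)]))
for th in (1.6,1.7): print(th,proj(w,rk(*bar(th))).round())
b=bar(1.70); go(rk(b[0],0,b[2]-10),yaw,'open bar')
print('keeper grip',proj(w,kg(0)).round(),'clip',proj(w,rk(-89,-125,64)).round(),'hinge',proj(w,rk(-89,112,64)).round())
E
```

```text
time_s: 42.0
tool_pos: [0.6864, 0.1238, 0.2338]
eef_rot: [0.657, 0.754, 0.0, 0.0]
contact_force: [0.0, -0.7, 0.6]
finger_gap: 0.0472
1.6 [299. 260.]
1.7 [316. 259.]
open bar shift [ 0.5 -0.4 70.5] spin -0.1 q6 -0.13
keeper grip [122. 358.] clip [ 83. 335.] hinge [21. 80.]
```

View pics/m2.png

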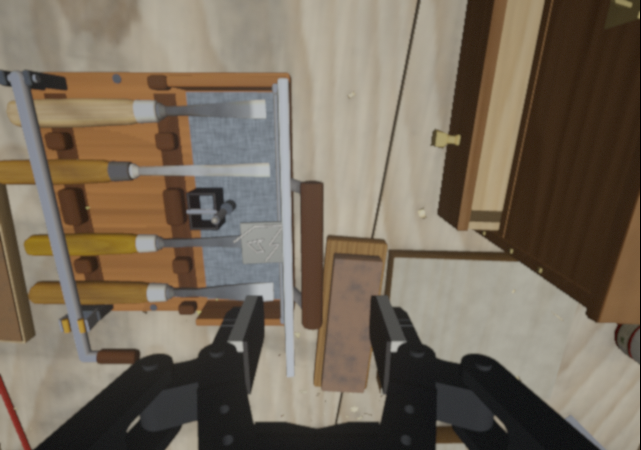

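The keeper is down with its grip at (118,356), against a predicted (122,358), and all four tools lie flat. The open bar is at (312,255), so I'll correct by −2 mm. I'll pinch it and swing the flap down.

```bash
python3 -m crank '[[[0,-2,30],0],[[0,-2,55],0],[[0,-2,68],0],[[0,-2,69],0],[[0,-2,69],0]]'; python3 -m crank '[[[0,0,0],0],[[0,0,0],0],[[0,0,0],0],[[0,0,0],0],[[0,0,0],0]]' 1
python3 - <<'E'
from h import *
s=ctrl.read_state(); M=R.from_quat(s['eef_rot']).as_matrix(); p=rk(*bar(1.7))
for t in np.arange(1.7,-.01,-.1): print(round(t,3),(M.T@(rk(*bar(t))-p)*1000).round())
E
```

```text
time_s: 42.65
tool_pos: [0.6847, 0.1236, 0.1654]
eef_rot: [0.656, 0.754, 0.001, 0.001]
contact_force: [0.0, -0.1, -0.1]
finger_gap: 0.0472
time_s: 43.15
tool_pos: [0.6836, 0.1235, 0.1657]
eef_rot: [0.656, 0.754, -0.0, -0.0]
contact_force: [-6.1, -1.5, 5.7]
finger_gap: 0.0115
1.7 [0. 0. 0.]
1.6 [ -0. -10.  -2.]
1.5 [ -0. -21.  -3.]
1.4 [ -0. -32.  -4.]
1.3 [ -0. -42.  -3.]
1.2 [ -0. -53.  -1.]
1.1 [ -0. -63.   3.]
1.0 [ -0. -73.   7.]
0.9 [ -0. -83.  12.]
0.8 [ -0. -91.  18.]
0.7 [  -0. -100.   24.]
0.6 [  -0. -107.   32.]
0.5 [  -0. -114.   40.]
0.4 [  -0. -120.   49.]
0.3 [  -0. -125.   59.]
0.2 [  -0. -129.   69.]
0.1 [  -0. -132.   79.]
-0.0 [  -0. -134.   89.]
```

```bash
python3 -m crank '[[[0,-10,-2],0],[[0,-21,-3],0],[[0,-32,-4],0],[[0,-42,-3],0],[[0,-53,-1],0],[[0,-53,-1],0]]'
```

```text
time_s: 43.75
tool_pos: [0.6328, 0.1164, 0.168]
eef_rot: [0.656, 0.754, 0.003, 0.003]
contact_force: [2.1, 0.4, 7.8]
finger_gap: 0.0115
```

```bash
python3 -m crank '[[[0,-10,4],0],[[0,-20,8],0],[[0,-30,13],0],[[0,-38,19],0],[[0,-38,19],0]]'
```

```text
time_s: 44.25
tool_pos: [0.5941, 0.111, 0.1475]
eef_rot: [0.657, 0.754, 0.001, 0.001]
contact_force: [-1.4, 1.0, 5.8]
finger_gap: 0.0111
```

```bash
python3 -m crank '[[[0,-9,6],0],[[0,-16,14],0],[[0,-23,22],0],[[0,-29,31],0],[[0,-31,34],0],[[0,-31,34],0]]'; python3 -m crank '[[[0,0,0],0],[[0,0,0],0],[[0,0,0],0],[[0,0,-20],0],[[0,0,-50],0],[[0,0,-70],0],[[0,0,-70],0]]' 0; python3 -m crank '[[[0,0,0],0],[[0,0,0],0],[[0,0,0],0],[[0,0,0],0],[[0,0,0],0]]' 1
python3 - <<'E'
from h import *
w=cam('wrist'); save(w,'w18.png')
for th in (0,.2,.34,.5): print(th,proj(w,rk(*bar(th))).round())
h=cv2.cvtColor(w['frame'],cv2.COLOR_BGR2HSV); r=h[150:300,200:450]; m=((r[...,2]<75)&(r[...,1]>120)).astype(np.uint8)
n,l,st,c=cv2.connectedComponentsWithStats(m); print([(st[i].tolist(),(c[i]+[200,150]).round()) for i in range(1,n) if st[i,4]>200])
print(h[240:262:5,300:350:5].tolist()[0])
go(rk(15,0,91),yaw,'bar0'); go(rk(bar(.34)[0]-1,0,bar(.34)[2]+7),yaw,'bar.34')
E
```

```text
time_s: 44.85
tool_pos: [0.5625, 0.1071, 0.1118]
eef_rot: [0.656, 0.754, -0.001, -0.001]
contact_force: [-3.8, 3.5, 0.9]
finger_gap: 0.0112
time_s: 45.55
tool_pos: [0.5648, 0.1065, 0.1852]
eef_rot: [0.656, 0.754, 0.002, 0.002]
contact_force: [0.3, 0.2, 0.3]
finger_gap: 0.0424
time_s: 46.05
tool_pos: [0.5633, 0.1067, 0.1819]
eef_rot: [0.656, 0.754, -0.0, -0.0]
contact_force: [0.1, -0.1, 0.0]
finger_gap: 0.0
0 [303. 240.]
0.2 [309. 250.]
0.34 [318. 257.]
0.5 [334. 266.]
[([89, 34, 17, 75, 254], array([302., 217.]))]
[[12, 143, 82], [11, 133, 71], [12, 131, 82], [12, 124, 82], [12, 124, 80], [10, 105, 63], [0, 6, 42], [15, 19, 108], [108, 14, 178], [60, 3, 164]]
bar0 shift [ 0.4 -8.7 91.1] spin -0.0 q6 -0.16
bar.34 shift [ 0.4 -0.1 56.5] spin -0.0 q6 -0.16
```

```bash
python3 -m crank '[[[0,-1,40],0],[[0,-1,56],0],[[0,-3,66],0],[[0,-5,75],0],[[0,-7,84],0],[[0,-9,91],0],[[0,-9,95],0],[[0,-9,98],0],[[0,-9,98],0]]'; python3 -m crank '[[[0,0,2],0],[[0,0,4],0],[[0,0,5],0],[[0,0,5],0]]'
```

```text
time_s: 47.0
tool_pos: [0.5545, 0.1055, 0.0843]
eef_rot: [0.656, 0.754, -0.0, -0.0]
contact_force: [-1.6, -0.3, 4.1]
finger_gap: 0.0001
time_s: 47.4
tool_pos: [0.5544, 0.1054, 0.0809]
eef_rot: [0.656, 0.755, 0.0, 0.0]
contact_force: [-9.2, -0.4, 15.9]
finger_gap: -0.0003
```

```bash
python3 -m crank '[[[0,0,1],0],[[0,0,2],0],[[0,0,2],0]]'; python3 -m crank '[[[0,0,-5],0],[[0,0,-15],0],[[0,0,-30],0],[[0,0,-60],0],[[0,0,-100],0],[[0,0,-140],0],[[0,0,-180],0],[[0,0,-180],0],[[0,0,-180],0],[[0,0,-180],0],[[0,0,-180],0],[[0,0,-180],0]]'
python3 - <<'E'
from h import *
w=cam('wrist'); save(w,'w19.png')
for th in (0,.34): print(th,proj(w,rk(*bar(th))).round())
print('keeper',proj(w,kg(0)).round(), 'clip',proj(w,rk(-89,-125,64)).round())
E
```

```text
time_s: 47.7
tool_pos: [0.5543, 0.1054, 0.0795]
eef_rot: [0.656, 0.755, 0.0, 0.0]
contact_force: [-11.0, -0.7, 23.2]
finger_gap: -0.0001
time_s: 48.9
tool_pos: [0.5544, 0.1054, 0.2564]
eef_rot: [0.656, 0.754, -0.001, -0.001]
contact_force: [-0.5, 1.0, 0.2]
finger_gap: 0.0002
0 [316. 214.]
0.34 [329. 224.]
keeper [255. 344.] clip [221. 323.]
```

View pics/w19.png

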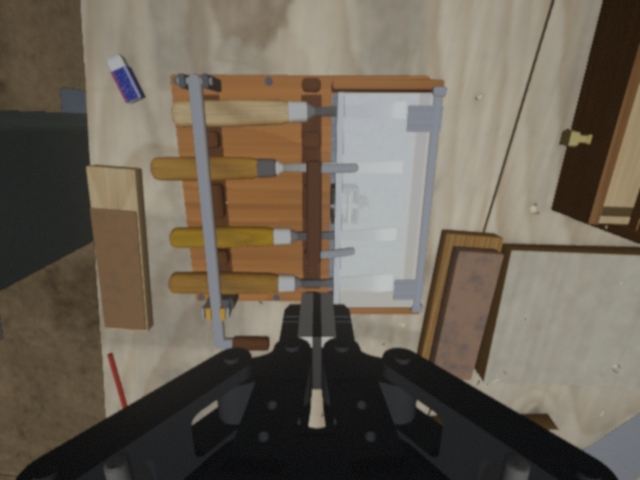

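The bar centre is at (314,212), against a shut prediction of (316,214). The keeper grip is at (250,343), against (255,344) when snapped, so everything is closed and clear of the robot. I'll hand it in.

```bash
python3 -c "
from bench import ctrl
print(ctrl.finish_job())"
```

```text
the job is handed in; nothing more can be done
None
```

The job is done and handed in at about 49 s on the robot's clock. I pressed the guard open and swung it back. All four tools went into slots of their own, edges forward: pale gouge in slot 4, spare gouge in slot 3, yellow chisel in slot 2 and flat chisel in slot 1. I then swung the keeper rod down into its clip, swung the guard shut and pressed it to latch.

**Last checks**
- **Tools:** the final wrist picture shows all four lying straight in their slots under the rod, with their blades under the shut flap.
- **Guard:** the bar sat within about 3 px of its shut position more than 1 s after I let go. The last press reached 23 N.
- **Keeper:** the rod was level across the rack and the grip was within about 5 px of its predicted place. I judged the snap from the final height matching and 22 N at the grip; I did not pull on it to test it.
- **Everything else:** the robot touched nothing at the end. I did not touch the whetstone, the wax tin or the green look-alike.

Small disagreements: the rack fit left residuals of 2–3 mm and the grip-point estimates differed by 2–6 mm, both within what the slots allow. While I opened the guard, the wrist felt up to about 24 N along each of two axes until I shifted the path by 3 mm.

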